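# Hang the wax tray on its keyhole screws

## Task

Hang the wooden wax tray on the stand left of the ski vice: bring the two keyholes in its back over the two screw heads, press it back, then pull it straight down until it is fully home and the ball catch has snapped into its hole. Nobody measured how high the screw plate was fixed, so feel for the heads gently: never press or pull the tray against the stand with more than about 3.5 kg (35 N). Leave it hanging by itself, and do not shift the wax bars, the cork or the ski binding lying about.

Things in the scene. Friction and masses are not known exactly. Their poses are not given: they have to be found in the camera images.
- tray: Empty plywood wax tray with an upright 4 mm aluminium back plate, 120 mm deep (x) x 170 wide (y), back 116 high, 0.26 to 0.48 kg. Stands on the bench right of the ski vice. Origin: on its underside, 70 mm behind the front and 50 mm before the back plate's rear face; x points from front to back plate, z up. Front board 55 mm high, side walls 9 mm thick, 52 to 92 mm high.
- tray_grip (a point): Middle of the top edge of the tray's carrying partition (tray frame x -12, y 0, z +98 mm), the place to grip it from above, one finger in each compartment. Plywood 12 mm thick (along the tray's y), upright from front to back, its top edge level from x -42 to +34 mm; beside it 70 mm of free width each way, tray floor 92 mm below the top edge. Axes as the tray's.
- tray_keyholes (a point): On the rear face of the tray's back plate, midway between the round parts of the two keyholes (tray frame x +50, y 0, z +85 mm). Keyholes at y -60 and +60 mm: round part 19 mm across at this height; from it a 9 mm slot runs up, its closed end 19 mm above this point. Plain sheet below. Catch hole 12 mm across, 16 mm above this point.
- stand: Plywood panel 270 mm wide, 212 high, on a foot behind it, fixed to the bench left of the ski vice (vice top 180 mm above the bench). Origin: on the bench, below the front face of the steel hanger plate on the panel; x points into the panel, away from the robot, y left along it, z up. The hanger plate, 230 x 131 mm, front face in the plane x = 0, is screwed on through upright slots at an unmeasured height; rigid.
- hang_mark (a point): On the hanger plate's front face plane, 160 mm above the bench: middle between the two shoulder screws if the plate sat at the bottom of its slots. They truly sit anywhere 0 to 24 mm above this point (unreported: see or feel it), level, at y -60 and +60 mm. Neck 6 mm thick, 6.5 long; flat round head 14 mm across, 4 thick, its face 10.5 mm out from the plate. Axes as the stand's.
- catch (a joint): Sprung 10 mm ball midway between the screws, at their height, standing 5 mm out of the hanger plate. 0 = out, up to 0.0055 m = pressed in (about 4 N to start, 7 N fully). The tray's back presses it once the heads are through the round holes; it rubs on the sheet on the way down and springs out into the catch hole when the necks reach the slots' ends, 16 mm down from the round holes' middle.
- wax_bar_white: White wax bar, 36 x 120 x 19 mm, loose on the bench in front of the stand; origin at the centre of its underside. Bystander.
- wax_bar_red: Red wax bar, 36 x 110 x 19 mm, loose in front of the stand; origin at the centre of its underside. Bystander.
- wax_bar_green: Short green wax bar, 36 x 85 x 19 mm, loose in front of the stand; origin at the centre of its underside. Bystander.
- cork: Waxing cork, brown block 40 x 70 x 28 mm, loose in front of the stand's left part; origin at the centre of its underside. Bystander.
- binding_heel: Black ski binding heel piece, 63 x 113 x 51 mm, on the bench at the left; origin at the centre of its underside. Bystander.

How it is judged (in metres and radians):
On the way, in this order (a step that is already met when the one before it is completed fails the run):
1. The tray is lifted clear of the bench (height (world z) of tray above 0.03 m), for 0.1 s.
2. Both screw heads are through the round parts of the keyholes: the back plate is pressed back behind them and the catch is pushed in (x of tray_keyholes in the frame of stand above -0.0038 m and y of tray_keyholes in the frame of stand between -0.005 and 0.005 m and z of tray_keyholes in the frame of stand above 0.154 m and value of joint catch above 0.001 m), for 0.05 s.
At the end, for the whole second after the job is handed in: The tray hangs by itself, upright (within 4 degrees) and at rest: back plate behind both heads (its rear face within 4 mm of the hanger plate, sideways within 5 mm), pulled down by the length of the slots, the catch sprung out into its hole (less than 1.5 mm pressed in) (x of tray_keyholes in the frame of stand between -0.004 and 0.002 m and y of tray_keyholes in the frame of stand between -0.005 and 0.005 m and z of tray_keyholes in the frame of stand between 0.14 and 0.172 m and value of joint catch below 0.0015 m and angle between the z axis of tray and the z axis of stand, either way round below 0.07 rad and linear speed of tray below 0.02 m/s); the robot touches nothing.
It fails at once if The tray is pressed or pulled against the stand with more than 35 N (contact force between tray and stand above 35 N).
It fails at once if A wax bar, the cork or the ski binding is shifted by more than 30 mm (distance of any of wax_bar_white, wax_bar_red, wax_bar_green, cork, binding_heel from where it was at the start of the episode above 0.03 m).
It also fails if it takes over 67 s, if anything falls off the work surface, if the arm or the gripper's body presses on something with over 40 N, if the wrist force passes 120 N, or if a joint passes its speed limit or range.

## Robot

A 6-joint arm with a two-finger parallel gripper is mounted at the origin on a cart in front of the work surface, level with it; the furniture and walls round the work are solid. World frame = base frame: x ahead of the robot, y to its left, z up, the work surface at z = 0. Lengths are in m, angles in degrees, forces in N, time in s.
With the tool pointing down it reaches from about 0.4 to 0.825 m from the base axis. Payload 7 kg.
Tool frame: the origin (TCP) lies between the finger pads; the fingertips stand 25 mm ahead of it and the grasp point (between the pads) lies 6 mm ahead of it; z points along the fingers, y is the line along which they close (so a half turn about z gives the same grasp; the last joint's range is limited). The gripper opens to 88 mm and grips with 3 to 60 N. Pads are 19 mm wide; open, the fingers measure 130 mm over their backs; the gripper's body (78 mm by 193 mm) begins 47 mm behind the grasp point.
Start: joints at [-54.826, 20.546, 0.682, 0, -70.136, -16.507], TCP at [0.216, -0.639, 0.22] pointing down, gripper open.
Joint ranges: [-176.03, 176.03], [-82.01, 121.73], [-58.28, 71.71], [-173.87, 95.51], [-174.79, -0.11], [-173.66, 173.66]. Speed limits (degrees/s): [136.94, 136.94, 172.46, 180, 180, 180].

## Interface

Orientations are given as [roll, pitch, yaw] about the fixed x, y, z axes, in that order (R = Rz(yaw) Ry(pitch) Rx(roll)).
In Python, from plant import r gives the robot as it stands.
- The arm moves only by the shell command python3 -m crank 'ROWS' [FORCE]. ROWS is JSON, a list of rows, each a list of 3 entries, a list of its own where there are three numbers: the turn, a rotation vector about the tool's x, y, z in degrees, then the shift along the tool's x, y, z in cm, then the closure, from -1 (fully open) to 1 (shut). In form: [[[wx, wy, wz], [dx, dy, dz], fingers], ...]. A call has 1 to 8 rows; each row shifts and turns the commanded pose from where the row before left it, along the tool's axes as they then stand; what a row does not reach is not made up. A row lasts 1/10 s, in which the tool goes at most 50 mm and 8.59 degrees, less where a joint would pass 70% of its speed; a pose out of reach is approached as far as the arm can. A call with a gripper value outside its range is refused whole. The fingers move at their own pace and stop on an object; FORCE is the grip in N (left out, the last holds). Time passes only in rows, so rows that do not move let the fingers close. It gives the time, the measured TCP pose, the force, the opening and the grip force at its end, in the units of the state.
- r.get_state(): the state, without advancing time (a new reading comes with each control period).
- r.capture(name): name is "scene" or "top" or "wrist"; returns a dict with "color" (480x640x3 uint8, red, green, blue), "range_z" (480x640 float32, m along the optical axis (not along the pixel's ray), 0 where there is no reading), "intrinsics" (3x3 intrinsics, pixels), "world_from_camera" (4x4, takes a point from camera to world coordinates); the wrist camera has in their place "hand_eye" (4x4, takes a point from camera to tool coordinates, whose origin is the TCP and whose axes are the flange's). Camera axes: x right, y down, z forward; pixel columns grow to the right and rows downward; lengths in m; the calibration is good to about 2 mm. A picture is of the moment at which its call begins: read the wrist's pose just before it.
- r.close_job(): hands the job in; it is judged then, once.
The state is a dict: "time_s": time; "joints": joint angles; "qd": joint speeds; "joint_torque": joint torques, N m; "tcp_pos": TCP position; "eef_rot": TCP orientation; "contact_force": force on the tool from outside, world axes, zero at the start; "moment": the same for the moment, N m; "gripper_width": finger opening in m; "gripper_force": force on a finger pad.
Only numpy, scipy, OpenCV 4.12 (cv2) and the standard library are available. Lean on these libraries where they do the work, as an engineer would, in place of code of your own. Each camera call takes 0.05 s, during which the arm holds its last target. There are 200 camera calls.

## Working session

There is one attempt and no reset: what is moved stays moved. The work goes in short steps, Python scripts to look and compute and a shell command to move; the robot and the scene stay as the last step left them, time stands still between calls to the robot, and variables do not carry over. Pictures are saved under pics/ and viewed, at most 10 in all, crops included, and the job is handed in when it is done.

```bash
mkdir -p pics; ls; python3 - <<'E'
from plant import r
import cv2,numpy as np
print(r.get_state())
for n in("scene","top"):
    c=r.capture(n); np.savez(n+".npz",**c); cv2.imwrite(f"pics/{n}0.png",c["color"][:,:,::-1]); print(n,c["intrinsics"],c["world_from_camera"])
E
```

```text
pics
{'time_s': 0.0, 'joints': array([-5.48283472e+01,  2.05922428e+01,  6.33705586e-01, -2.11289839e-02,
       -7.01347934e+01, -1.65058779e+01]), 'qd': array([-0.11801692,  0.07877659, -0.00469617,  0.02169012,  0.01914146,
        0.04465562]), 'joint_torque': array([ 2.29201636e-03, -5.82713521e+01,  2.93057370e+01,  6.99725837e+00,
        6.87906679e-03, -1.13666247e-04]), 'tcp_pos': array([ 0.21584175, -0.63903525,  0.21920988]), 'eef_rot': array([ 1.79904872e+02, -7.47527864e-03, -1.61341415e+02]), 'contact_force': array([0.84663861, 0.72291547, 0.39112079]), 'moment': array([0.06968989, 0.01312211, 0.0243297 ]), 'gripper_force': 0.0, 'gripper_width': 0.08775372476329989}
scene [[521.0845648   0.        324.0040679]
 [  0.        521.0845648 241.4326451]
 [  0.          0.          1.       ]] [[-0.4657727  -0.55180505  0.69178536 -0.54888645]
 [-0.88483819  0.28086028 -0.37172419  0.70031817]
 [ 0.01082426 -0.78525708 -0.61907524  1.02935148]
 [ 0.          0.          0.          1.        ]]
top [[583.06892859   0.         318.48718348]
 [  0.         583.06892859 228.98111456]
 [  0.           0.           1.        ]] [[-5.42616167e-03 -9.94202240e-01  1.07389302e-01  3.15596275e-01]
 [-9.99985143e-01  5.45069807e-03 -6.50419634e-05  1.51982571e-01]
 [-5.20681794e-04 -1.07388059e-01 -9.94217046e-01  1.54199679e+00]
 [ 0.00000000e+00  0.00000000e+00  0.00000000e+00  1.00000000e+00]]
```

View pics/scene0.png

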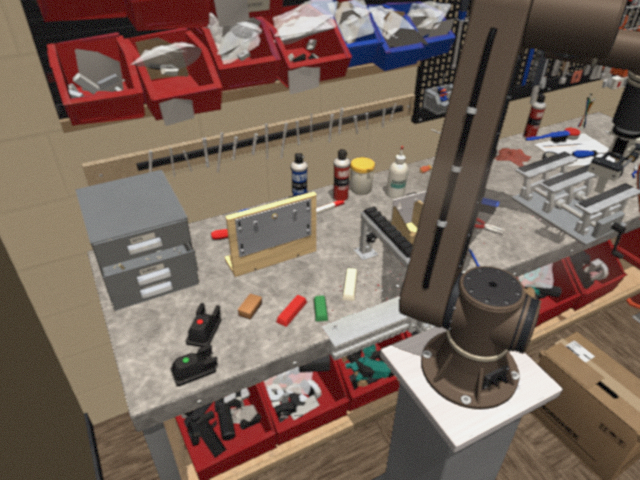

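View pics/top0.png

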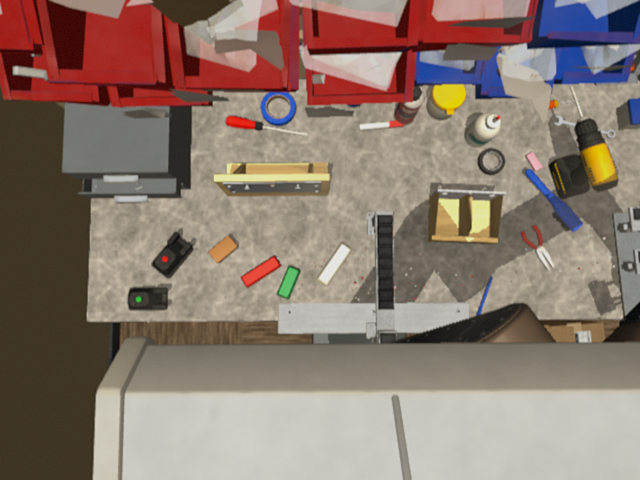

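The scene view shows the stand's hanger plate at about (272,230). In the top view the stand is at (272,180) and the tray at (466,215), with its back plate at row ~190. The bystanders lie in front of the stand at rows 240–300.

```bash
cat > h.py <<'E'
import numpy as np,cv2
def load(n): return dict(np.load(n+".npz"))
def cloud(c):
    K=c["intrinsics"];z=c["range_z"];v,u=np.mgrid[:480,:640]
    P=np.stack([(u-K[0,2])/K[0,0]*z,(v-K[1,2])/K[1,1]*z,z],-1)
    T=c["world_from_camera"];W=P@T[:3,:3].T+T[:3,3];W[z==0]=np.nan;return W
E
python3 - <<'E'
from h import *
t=load("top");s=load("scene");W=cloud(t);S=cloud(s)
np.set_printoptions(precision=4,suppress=True)
# tray: top view
A=W[175:255,420:515];m=(A[...,2]>.03)&(A[...,2]<.13);P=A[m]
print("tray z hist",np.histogram(P[:,2],bins=np.arange(.03,.13,.01)))
for lo,hi in((.107,.125),(.09,.104),(.045,.06)):
    q=P[(P[:,2]>lo)&(P[:,2]<hi)][:,:2].astype(np.float32); print(lo,len(q),q.min(0),q.max(0),cv2.minAreaRect(q))
# stand in top: top edge
A=W[150:205,205:340];q=A[(A[...,2]>.195)&(A[...,2]<.23)][:,:2].astype(np.float32);print("panel",cv2.minAreaRect(q),q.min(0),q.max(0))
# plate plane in scene
B=S[190:275,215:325];col=s["color"][190:275,215:325].astype(int)
g=(np.ptp(col,axis=2)<25)&(B[...,2]>.09)&(B[...,2]<.21)
Q=B[g];
for _ in range(4):
    a=np.linalg.lstsq(np.c_[Q[:,1:],np.ones(len(Q))],Q[:,0],rcond=None)[0];r=Q[:,0]-np.c_[Q[:,1:],np.ones(len(Q))]@a;Q=Q[abs(r)<max(.003,1.5*np.median(abs(r)))]
print("plate x=a*y+b*z+c",a,len(Q),r.std(),Q.min(0),Q.max(0))
# points standing out of the plate
r=B[...,0]-(B[...,1:]@a[:2]+a[2]); 
k=(r<-.005)&(B[...,2]>.12)&(B[...,2]<.21);n,l,st,ce=cv2.connectedComponentsWithStats(k.astype(np.uint8))
for i in range(1,n):
    if st[i,4]>2: print(st[i],ce[i]+[215,190],np.nanmean(B[l==i],0),r[l==i].mean())
cv2.imwrite("pics/stand.png",cv2.resize(s["color"][180:285,205:335,::-1],None,fx=6,fy=5.7,interpolation=cv2.INTER_CUBIC)[:600])
E
```

```text
tray z hist (array([168, 180, 476, 231, 209, 186, 197, 101, 127]), array([0.03, 0.04, 0.05, 0.06, 0.07, 0.08, 0.09, 0.1 , 0.11, 0.12]))
0.107 157 [ 0.5569 -0.3107] [ 0.5685 -0.1426] ((0.5623575448989868, -0.22668246924877167), (0.16845785081386566, 0.004932899493724108), 87.28388977050781)
0.09 266 [ 0.4677 -0.3109] [ 0.5679 -0.1415] ((0.5150194764137268, -0.2235831916332245), (0.1693805456161499, 0.09534160047769547), 86.40099334716797)
0.045 576 [ 0.4425 -0.3105] [ 0.5693 -0.1366] ((0.504188597202301, -0.22495293617248535), (0.17294767498970032, 0.12047463655471802), 86.64734649658203)
panel ((0.5809235572814941, 0.26165270805358887), (0.02286638133227825, 0.2698097229003906), 0.07903886586427689) [0.5695 0.1268] [0.5923 0.3966]
plate x=a*y+b*z+c [-0.0037 -0.0037  0.5682] 1826 0.0015365054656929081 [0.5631 0.1469 0.09  ] [0.5701 0.3747 0.2066]
[78 20  5  5 18] [295.3333 211.6667] [0.5568 0.1997 0.1807] -0.009986576618977925
[39 31  6  6 23] [256.3913 223.1304] [0.5574 0.3178 0.1793] -0.008928632400638608
```

View pics/stand.png

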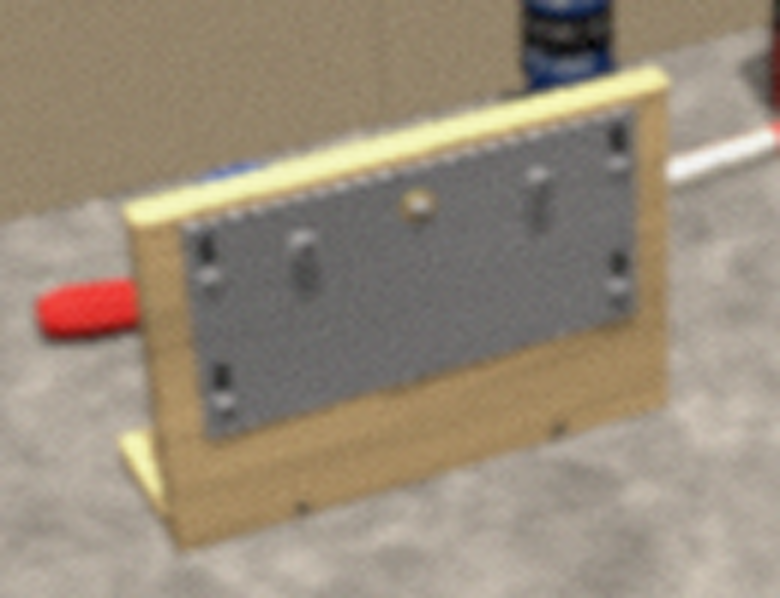

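The crop shows the two screw heads at scene pixels (256,223) and (295,212), about 118 mm apart (spec 120). That puts them at z ≈ 0.180, with their midpoint at y ≈ 0.26 and the plate face at x ≈ 0.567. The tray grip is at about (0.502, -0.225) with yaw about -3.4°. Next I turn the tool and move above the tray.

```bash
python3 -m crank '[[[0,0,7.4],[0,0,0],-1],[[0,0,7.4],[0,0,0],-1],[[0,0,7.3],[0,0,0],-1],[[0,0,0],[-2.2,3.6,0],-1],[[0,0,0],[-2.2,3.6,0],-1],[[0,0,0],[-2.2,3.6,0],-1],[[0,0,0],[-2.2,3.6,0],-1],[[0,0,0],[-2.2,3.6,0],-1]]' 30
python3 -m crank '[[[0,0,0],[-2.2,3.6,0],-1],[[0,0,0],[-2.2,3.6,0],-1],[[0,0,0],[-2.2,3.6,0],-1],[[0,0,0],[-2.2,3.6,0],-1],[[0,0,0],[-2.2,3.6,0],-1],[[0,0,0],[-2.2,3.6,0],-1],[[0,0,0],[0,0,0],-1],[[0,0,0],[0,0,0],-1]]'
python3 - <<'E'
from plant import r
from h import *
s=r.get_state();c=r.capture("wrist");print(s["tcp_pos"],s["eef_rot"])
np.savez("w.npz",p=s["tcp_pos"],e=s["eef_rot"],**c);cv2.imwrite("pics/w1.png",c["color"][:,:,::-1])
E
```

```text
time_s: 0.9
tcp_pos: [0.3371, -0.4648, 0.2198]
eef_rot: [180.0, -0.0, 176.6]
contact_force: [1.7, 0.5, -0.4]
gripper_width: 0.0879
gripper_force: 0.0
time_s: 1.7
tcp_pos: [0.4816, -0.2577, 0.2198]
eef_rot: [180.0, -0.0, 176.7]
contact_force: [-0.0, -1.0, 0.1]
gripper_width: 0.0879
gripper_force: 0.0
[ 0.48159389 -0.25765742  0.21978053] [ 1.79988596e+02 -4.67765938e-02  1.76698557e+02]
```

```bash
cat >> h.py <<'E'
from scipy.spatial.transform import Rotation as R
def wrist(f):
    c=dict(np.load(f)); T=np.eye(4);T[:3,:3]=R.from_euler("xyz",c["e"],degrees=True).as_matrix();T[:3,3]=c["p"]
    c["world_from_camera"]=T@c["hand_eye"];return c
E
python3 - <<'E'
from h import *
c=wrist("w.npz");W=cloud(c);P=W[np.isfinite(W[...,0])];print(len(P))
P=P[(P[:,0]>.42)&(P[:,0]<.6)&(abs(P[:,1]+.225)<.11)]
for lo,hi,m in((.107,.125,""),(.09,.103,"partition"),(.045,.06,"")):
    q=P[(P[:,2]>lo)&(P[:,2]<hi)]
    if m: q=q[(abs(q[:,1]+.225)<.04)&(q[:,0]<.545)];print(np.median(q[:,2]))
    q=q[:,:2].astype(np.float32); print(m,len(q),q.min(0),q.max(0),cv2.minAreaRect(q))
E
```

```text
306017
 1287 [ 0.55220205 -0.3119459 ] [ 0.5629388  -0.18498392] ((0.5575735569000244, -0.2484668493270874), (0.12724347412586212, 0.005613856948912144), 86.97134399414062)
0.09646050748149876
partition 1333 [ 0.46576947 -0.23252255] [ 0.5449771 -0.2168239] ((0.5055166482925415, -0.22455620765686035), (0.012237094342708588, 0.07910937815904617), 87.28952026367188)
 4602 [ 0.43703982 -0.30780685] [ 0.56019706 -0.13703923] ((0.49939319491386414, -0.22398774325847626), (0.17020511627197266, 0.11713776737451553), 87.24565887451172)
```

View pics/w1.png

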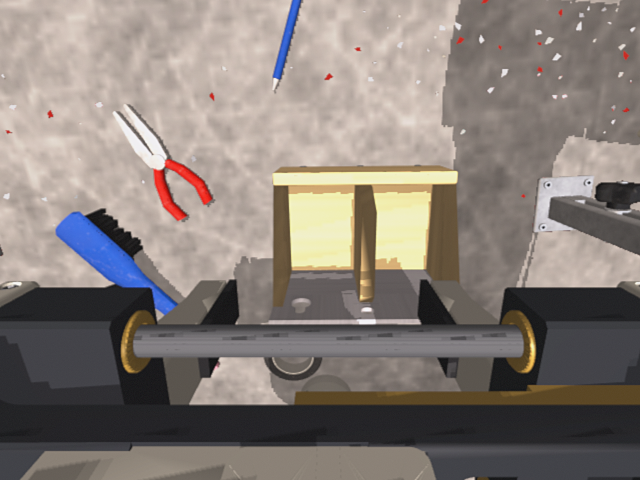

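The wrist view shows the tray from above, with its partition at about (365,240). It lies at yaw about -2.8°, with the partition centre at y = -0.2246 and its top at z = 0.0965 (98 mm expected). Next I centre over it, descend and grip.

```bash
python3 -m crank '[[[0,0,-0.5],[-1.6,3.4,0],-1],[[0,0,0],[0,0,3],-1],[[0,0,0],[0,0,3],-1],[[0,0,0],[0,0,3],-1],[[0,0,0],[0,0,2.5],-1],[[0,0,0],[0,0,1.5],-1],[[0,0,0],[0,0,0.9],-1],[[0,0,0],[0,0,0],-1]]'
python3 -m crank '[[[0,0,0],[0,0,0],1],[[0,0,0],[0,0,0],1],[[0,0,0],[0,0,0],1],[[0,0,0],[0,0,0],1],[[0,0,0],[0,0,0],1],[[0,0,0],[0,0,0],1],[[0,0,0],[0,0,0],1],[[0,0,0],[0,0,0],1]]' 55
python3 -m crank '[[[0,0,0],[0,0,0],1],[[0,0,0],[0,0,0],1],[[0,0,0],[0,0,0],1],[[0,0,0],[0,0,0],1],[[0,0,0],[0,0,0],1],[[0,0,0],[0,0,0],1]]'
```

```text
time_s: 2.55
tcp_pos: [0.4981, -0.2264, 0.0801]
eef_rot: [180.0, -0.1, 177.0]
contact_force: [-0.6, 0.1, -0.3]
gripper_width: 0.0878
gripper_force: 0.0
time_s: 3.35
tcp_pos: [0.4993, -0.2257, 0.0812]
eef_rot: [180.0, -0.0, 177.1]
contact_force: [-0.1, 0.3, -0.7]
gripper_width: 0.0292
gripper_force: 0.0
time_s: 3.95
tcp_pos: [0.4993, -0.2256, 0.0811]
eef_rot: [180.0, -0.0, 177.1]
contact_force: [0.6, 0.6, -0.1]
gripper_width: 0.011
gripper_force: 55.0
```

```bash
python3 -m crank '[[[0,0,0],[0,0,-2],1],[[0,0,0],[0,0,-4],1],[[0,0,0],[0,0,-4],1],[[0,0,0],[0,0,-4],1],[[0,0,0],[0,0,-4],1],[[0,0,0],[0,0,-4],1],[[0,0,-3],[0,0,-2],1],[[0,0,0],[0,0,0],1]]'
python3 -m crank '[[[0,0,0],[1,2,0],1],[[0,0,0],[1,4,0],1],[[0,0,0],[1,4,0],1],[[0,0,0],[1,4,0],1],[[0,0,0],[1,4,0],1],[[0,0,0],[1,4,0],1],[[0,0,0],[0,4,0],1],[[0,0,0],[0,4,0],1]]'
python3 -m crank '[[[0,0,0],[0,4,0],1],[[0,0,0],[0,4,0],1],[[0,0,0],[0,4,0],1],[[0,0,0],[0,4,0],1],[[0,0,0],[0,2,0],1],[[0,0,0],[0,0,0],1],[[0,0,0],[0,0,0],1],[[0,0,0],[0,0,0],1]]'
```

```text
time_s: 4.75
tcp_pos: [0.5003, -0.2262, 0.3243]
eef_rot: [-179.9, 0.3, -179.9]
contact_force: [-0.0, 0.1, -3.2]
gripper_width: 0.0108
gripper_force: 55.0
time_s: 5.55
tcp_pos: [0.4375, 0.0755, 0.3198]
eef_rot: [-180.0, -0.1, -180.0]
contact_force: [1.4, -0.4, -2.9]
gripper_width: 0.0116
gripper_force: 55.0
time_s: 6.35
tcp_pos: [0.4385, 0.2533, 0.3205]
eef_rot: [-179.9, -0.1, -180.0]
contact_force: [0.8, 0.5, -3.7]
gripper_width: 0.0112
gripper_force: 55.0
```

```bash
python3 -m crank '[[[0,0,0],[0,0.6,3],1],[[0,0,0],[0,0,4],1],[[0,0,0],[0,0,4],1],[[0,0,0],[0,0,2.4],1],[[0,0,0],[0,0,1],1],[[0,0,0],[0,0,0],1],[[0,0,0],[0,0,0],1],[[0,0,0],[0,0,0],1]]'
python3 - <<'E'
from plant import r
from h import *
print(r.get_state()["tcp_pos"],r.get_state()["eef_rot"])
for n in("scene","top"):
    c=r.capture(n); np.savez(n+"1.npz",**c)
W=cloud(load("top1"));S=cloud(load("scene1"))
A=W.reshape(-1,3);A=A[np.isfinite(A[:,0])]
f=lambda q:(len(q),q.min(0),q.max(0),cv2.minAreaRect(q[:,:2].astype(np.float32)))
q=A[(A[:,2]>.195)&(A[:,2]<.225)&(abs(A[:,1]-.26)<.16)]
print("panel",f(q[(q[:,0]>.572)&(q[:,0]<.62)]))
print("tray back",f(q[(q[:,0]>.48)&(q[:,0]<.525)]))
a=load("top1")["color"][120:260,180:360,::-1];b=load("scene1")["color"][160:300,180:360,::-1]
cv2.imwrite("pics/both1.png",cv2.resize(np.vstack([b,a])[:, :],None,fx=2.1,fy=2.1,interpolation=cv2.INTER_CUBIC))
E
```

```text
time_s: 7.15
tcp_pos: [0.4396, 0.2609, 0.1789]
eef_rot: [179.9, 0.1, -179.9]
contact_force: [0.5, 0.7, -2.5]
gripper_width: 0.0115
gripper_force: 55.0
[0.4395901  0.26085139 0.17888982] [ 1.79879749e+02  1.19854091e-01 -1.79939089e+02]
panel (1008, array([0.57200323, 0.12675137, 0.19503668]), array([0.59229355, 0.39607261, 0.22179763]), ((0.5821459293365479, 0.261410653591156), (0.2693217992782593, 0.02027587965130806), 89.98694610595703))
tray back (59, array([0.50024699, 0.17576368, 0.19570138]), array([0.50389212, 0.2308789 , 0.22196726]), ((0.5020874738693237, 0.20332683622837067), (0.05511537939310074, 0.0034103337675333023), 89.69404602050781))
```

View pics/both1.png

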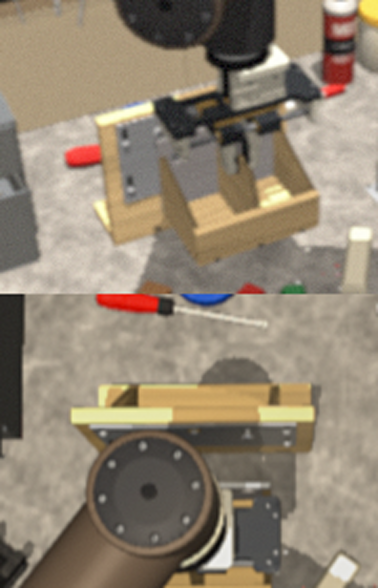

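The picture shows the tray held upright in front of the stand, with its right back-plate edge visible in the top view at y = 0.176, so the tray centre is at 0.261. I'll refine the head positions by casting rays onto their known planes.

```bash
python3 - <<'E'
from h import *
c=load("scene");K=c["intrinsics"];T=c["world_from_camera"]
def ray(u,v,x):
    d=T[:3,:3]@np.linalg.solve(K,[u,v,1]);return T[:3,3]+d*(x-T[0,3])/d[0]
for n,u,v,x in(("headL dep",256.4,223.1,.5565),("headR dep",295.3,211.7,.5565),("headL img",255.3,222.1,.5565),("headR img",294.8,210.7,.5565),("ball",274.7,216,.563),("plate TL",235.8,220,.567),("plate TR",311.2,199.3,.567)): print(n,ray(u,v,x).round(4))
# plate top/bottom z from colours along columns
S=cloud(c);A=S[190:275,215:325];col=c["color"][190:275,215:325].astype(int)
g=(np.ptp(col,axis=2)<25)&(abs(A[...,0]-.567)<.006)&(A[...,2]>.05)
for y in(.18,.22,.26,.30,.34):
    q=A[g&(abs(A[...,1]-y)<.01)][:,2];print(y,np.percentile(q,[1,99]).round(4))
for z in(.1,.13,.16,.19):
    q=A[g&(abs(A[...,2]-z)<.01)][:,1];print(z,np.percentile(q,[.5,99.5]).round(4),q.mean())
E
```

```text
headL dep [0.5565 0.3181 0.1801]
headR dep [0.5565 0.2    0.1809]
headL img [0.5565 0.321  0.1844]
headR img [0.5565 0.2014 0.1848]
ball [0.563  0.2605 0.1813]
plate TL [0.567  0.3719 0.2014]
plate TR [0.567  0.1442 0.2   ]
0.18 [0.0749 0.2026]
0.22 [0.0747 0.2041]
0.26 [0.0745 0.2021]
0.3 [0.0748 0.204 ]
0.34 [0.0748 0.2019]
0.1 [0.1481 0.3724] 0.2618089131934834
0.13 [0.1476 0.3731] 0.2638619526066451
0.16 [0.1471 0.3731] 0.2641338199142567
0.19 [0.1475 0.3727] 0.26347986423766895
```

```bash
python3 -m crank '[[[0,0,0],[-1.5,0,0],1],[[0,0,0],[-1.5,0,0],1],[[0,0,0],[-1,0,0],1],[[0,0,0],[-0.3,0,0],1],[[0,0,0],[0,0,0],1],[[0,0,0],[0,0,0],1],[[0,0,0],[0,0,0],1],[[0,0,0],[0,0,0],1]]'
python3 -m crank '[[[0,0,0],[-0.1,0,0],1],[[0,0,0],[0,0,0],1],[[0,0,0],[0,0,0],1]]'
```

```text
time_s: 8.05
tcp_pos: [0.4814, 0.2603, 0.1773]
eef_rot: [180.0, 0.0, -179.9]
contact_force: [0.0, -0.6, -2.1]
gripper_width: 0.0118
gripper_force: 55.0
time_s: 8.35
tcp_pos: [0.4827, 0.2603, 0.1772]
eef_rot: [180.0, 0.0, -179.9]
contact_force: [0.2, 0.4, -2.3]
gripper_width: 0.0113
gripper_force: 55.0
```

```bash
python3 -m crank '[[[0,0,0],[-0.2,0,0],1],[[0,0,0],[-0.2,0,0],1],[[0,0,0],[-0.2,0,0],1],[[0,0,0],[0,0,0],1],[[0,0,0],[0,0,0],1]]'
python3 -m crank '[[[0,0,0],[-0.1,0,0],1],[[0,0,0],[-0.1,0,0],1],[[0,0,0],[0,0,0],1]]'
python3 -m crank '[[[0,0,0],[-0.1,0,0],1],[[0,0,0],[0,0,0],1],[[0,0,0],[0,0,0],1]]'
```

```text
time_s: 8.85
tcp_pos: [0.4888, 0.2602, 0.1771]
eef_rot: [-180.0, -0.0, -179.9]
contact_force: [-0.4, 0.1, -2.4]
gripper_width: 0.0115
gripper_force: 55.0
time_s: 9.15
tcp_pos: [0.4908, 0.2603, 0.1771]
eef_rot: [-180.0, 0.0, -179.9]
contact_force: [0.9, 0.3, -2.6]
gripper_width: 0.0112
gripper_force: 55.0
time_s: 9.45
tcp_pos: [0.4917, 0.2603, 0.1771]
eef_rot: [-180.0, -0.0, -179.9]
contact_force: [0.3, -0.3, -1.5]
gripper_width: 0.0114
gripper_force: 55.0
```

```bash
for i in 1; do python3 -m crank '[[[0,0,0],[-0.1,0,0],1],[[0,0,0],[0,0,0],1],[[0,0,0],[0,0,0],1]]'; done
python3 -m crank '[[[0,0,0],[-0.1,0,0],1],[[0,0,0],[0,0,0],1],[[0,0,0],[0,0,0],1]]'
python3 -m crank '[[[0,0,0],[-0.1,0,0],1],[[0,0,0],[0,0,0],1],[[0,0,0],[0,0,0],1]]'
```

```text
time_s: 9.75
tcp_pos: [0.4928, 0.2603, 0.1772]
eef_rot: [-180.0, 0.0, -179.9]
contact_force: [-0.7, 0.1, -3.1]
gripper_width: 0.0113
gripper_force: 55.0
time_s: 10.05
tcp_pos: [0.4937, 0.2603, 0.1771]
eef_rot: [-180.0, -0.0, -179.9]
contact_force: [-0.6, -0.7, -3.1]
gripper_width: 0.0112
gripper_force: 55.0
time_s: 10.35
tcp_pos: [0.4947, 0.2603, 0.1771]
eef_rot: [180.0, -0.0, -179.9]
contact_force: [0.0, -0.4, -2.8]
gripper_width: 0.011
gripper_force: 55.0
```

```bash
python3 -m crank '[[[0,0,0],[-0.1,0,0],1],[[0,0,0],[0,0,0],1],[[0,0,0],[0,0,0],1]]'
python3 -m crank '[[[0,0,0],[-0.1,0,0],1],[[0,0,0],[0,0,0],1],[[0,0,0],[0,0,0],1]]'
```

```text
time_s: 10.65
tcp_pos: [0.4958, 0.2603, 0.1771]
eef_rot: [180.0, -0.0, -179.9]
contact_force: [0.5, 0.0, -3.5]
gripper_width: 0.011
gripper_force: 55.0
time_s: 10.95
tcp_pos: [0.4968, 0.2603, 0.1771]
eef_rot: [-180.0, -0.0, -179.9]
contact_force: [0.3, 0.6, -3.3]
gripper_width: 0.0114
gripper_force: 55.0
```

```bash
python3 -m crank '[[[0,0,0],[-0.1,0,0],1],[[0,0,0],[0,0,0],1],[[0,0,0],[0,0,0],1]]'
python3 -m crank '[[[0,0,0],[-0.1,0,0],1],[[0,0,0],[0,0,0],1],[[0,0,0],[0,0,0],1]]'
```

```text
time_s: 11.25
tcp_pos: [0.4978, 0.2603, 0.1771]
eef_rot: [-180.0, -0.0, -179.9]
contact_force: [-0.1, 0.1, -3.2]
gripper_width: 0.0113
gripper_force: 55.0
time_s: 11.55
tcp_pos: [0.4988, 0.2603, 0.1771]
eef_rot: [-180.0, -0.0, -179.9]
contact_force: [-0.4, 0.4, -2.1]
gripper_width: 0.0113
gripper_force: 55.0
```

```bash
python3 -c "
from plant import r
s=r.get_state();print(s['contact_force'],s['moment'],s['tcp_pos'])"
```

```text
[-0.35465519  0.37402752 -2.09179934] [-0.05355786  0.02649016 -0.01424751] [0.49877228 0.26029668 0.17713618]
```

```bash
python3 -m crank '[[[0,0,0],[-0.1,0,0],1],[[0,0,0],[0,0,0],1],[[0,0,0],[0,0,0],1]]'
python3 -m crank '[[[0,0,0],[-0.1,0,0],1],[[0,0,0],[0,0,0],1],[[0,0,0],[0,0,0],1]]'
```

```text
time_s: 11.85
tcp_pos: [0.4998, 0.2603, 0.1772]
eef_rot: [180.0, 0.0, -179.9]
contact_force: [0.2, 0.7, -2.2]
gripper_width: 0.0114
gripper_force: 55.0
time_s: 12.15
tcp_pos: [0.5003, 0.2602, 0.177]
eef_rot: [-180.0, -0.0, -179.9]
contact_force: [-2.5, 0.6, -2.0]
gripper_width: 0.0115
gripper_force: 55.0
```

```bash
python3 -m crank '[[[0,0,0],[-0.05,0,0],1],[[0,0,0],[0,0,0],1],[[0,0,0],[0,0,0],1]]'
python3 -m crank '[[[0,0,0],[-0.05,0,0],1],[[0,0,0],[0,0,0],1],[[0,0,0],[0,0,0],1]]'
python3 -c "
from plant import r
s=r.get_state();print(s['contact_force'],s['moment'],s['tcp_pos'],s['eef_rot'])"
```

```text
time_s: 12.45
tcp_pos: [0.501, 0.2602, 0.177]
eef_rot: [-180.0, -0.0, -179.9]
contact_force: [-3.2, -0.0, -1.9]
gripper_width: 0.0114
gripper_force: 55.0
time_s: 12.75
tcp_pos: [0.5016, 0.2602, 0.1771]
eef_rot: [-180.0, -0.0, -179.9]
contact_force: [-4.5, -0.3, -1.5]
gripper_width: 0.0114
gripper_force: 55.0
[-4.46266771 -0.28773908 -1.51847546] [-0.0442684   1.63364587  0.00787172] [0.50163299 0.26021647 0.17705966] [-1.79989112e+02 -1.64048619e-02 -1.79939675e+02]
```

The force holds at about 4 N while the tool keeps moving, which is the catch spring. So the heads are through the round holes. I keep pressing gently.

```bash
python3 -m crank '[[[0,0,0],[-0.1,0,0],1],[[0,0,0],[0,0,0],1],[[0,0,0],[0,0,0],1]]'
python3 -m crank '[[[0,0,0],[-0.1,0,0],1],[[0,0,0],[0,0,0],1],[[0,0,0],[0,0,0],1]]'
```

```text
time_s: 13.05
tcp_pos: [0.5026, 0.2602, 0.1771]
eef_rot: [-180.0, -0.0, -179.9]
contact_force: [-5.3, 0.6, -2.9]
gripper_width: 0.0111
gripper_force: 55.0
time_s: 13.35
tcp_pos: [0.5035, 0.2602, 0.1771]
eef_rot: [-180.0, -0.0, -179.9]
contact_force: [-6.0, 0.5, -1.5]
gripper_width: 0.0112
gripper_force: 55.0
```

```bash
python3 -m crank '[[[0,0,0],[-0.05,0,0],1],[[0,0,0],[0,0,0],1],[[0,0,0],[0,0,0],1]]'
python3 -m crank '[[[0,0,0],[-0.05,0,0],1],[[0,0,0],[0,0,0],1],[[0,0,0],[0,0,0],1]]'
```

```text
time_s: 13.65
tcp_pos: [0.504, 0.2602, 0.1771]
eef_rot: [-180.0, -0.0, -179.9]
contact_force: [-4.9, 0.1, -2.9]
gripper_width: 0.0116
gripper_force: 55.0
time_s: 13.95
tcp_pos: [0.5044, 0.2602, 0.1771]
eef_rot: [-180.0, -0.0, -179.9]
contact_force: [-6.6, 0.3, -1.6]
gripper_width: 0.0114
gripper_force: 55.0
```

```bash
python3 -m crank '[[[0,0,0],[0,0,0.1],1],[[0,0,0],[0,0,0.1],1],[[0,0,0],[0,0,0],1],[[0,0,0],[0,0,0],1]]'
python3 -m crank '[[[0,0,0],[0,0,0.1],1],[[0,0,0],[0,0,0.1],1],[[0,0,0],[0,0,0],1],[[0,0,0],[0,0,0],1]]'
python3 -m crank '[[[0,0,0],[0,0,0.1],1],[[0,0,0],[0,0,0.1],1],[[0,0,0],[0,0,0],1],[[0,0,0],[0,0,0],1]]'
```

```text
time_s: 14.35
tcp_pos: [0.5044, 0.2602, 0.1751]
eef_rot: [-180.0, -0.0, -179.9]
contact_force: [-6.2, 0.6, -1.3]
gripper_width: 0.0117
gripper_force: 55.0
time_s: 14.75
tcp_pos: [0.5045, 0.2603, 0.1732]
eef_rot: [-180.0, -0.0, -179.9]
contact_force: [-6.4, -0.8, 0.1]
gripper_width: 0.0115
gripper_force: 55.0
time_s: 15.15
tcp_pos: [0.5045, 0.2602, 0.1712]
eef_rot: [-180.0, -0.0, -179.9]
contact_force: [-5.8, 0.3, -1.6]
gripper_width: 0.0113
gripper_force: 55.0
```

```bash
python3 -m crank '[[[0,0,0],[0,0,0.1],1],[[0,0,0],[0,0,0.1],1],[[0,0,0],[0,0,0.1],1],[[0,0,0],[0,0,0],1],[[0,0,0],[0,0,0],1]]'
python3 -m crank '[[[0,0,0],[0,0,0.1],1],[[0,0,0],[0,0,0.1],1],[[0,0,0],[0,0,0],1],[[0,0,0],[0,0,0],1]]'
python3 -m crank '[[[0,0,0],[0,0,0.1],1],[[0,0,0],[0,0,0.1],1],[[0,0,0],[0,0,0],1],[[0,0,0],[0,0,0],1]]'
```

```text
time_s: 15.65
tcp_pos: [0.5044, 0.2603, 0.1682]
eef_rot: [-180.0, -0.0, -179.9]
contact_force: [-5.7, -0.1, -0.1]
gripper_width: 0.0112
gripper_force: 55.0
time_s: 16.05
tcp_pos: [0.5044, 0.2602, 0.166]
eef_rot: [-180.0, -0.0, -179.9]
contact_force: [-5.5, 0.6, -2.4]
gripper_width: 0.0112
gripper_force: 55.0
time_s: 16.45
tcp_pos: [0.5044, 0.2601, 0.1637]
eef_rot: [-180.0, -0.1, -179.9]
contact_force: [-4.3, 0.5, -5.5]
gripper_width: 0.0116
gripper_force: 55.0
```

```bash
python3 -m crank '[[[0,0,0],[0,0,0.1],1],[[0,0,0],[0,0,0],1],[[0,0,0],[0,0,0],1]]'
python3 -m crank '[[[0,0,0],[0,0,0.05],1],[[0,0,0],[0,0,0],1],[[0,0,0],[0,0,0],1]]'
python3 -m crank '[[[0,0,0],[0,0,0.05],1],[[0,0,0],[0,0,0],1],[[0,0,0],[0,0,0],1]]'
```

```text
time_s: 16.75
tcp_pos: [0.5047, 0.2602, 0.1629]
eef_rot: [-180.0, -0.0, -179.9]
contact_force: [-2.2, 0.0, -7.0]
gripper_width: 0.0113
gripper_force: 55.0
time_s: 17.05
tcp_pos: [0.5048, 0.2602, 0.1626]
eef_rot: [-180.0, 0.0, -179.9]
contact_force: [-2.4, -1.4, -6.4]
gripper_width: 0.011
gripper_force: 55.0
time_s: 17.35
tcp_pos: [0.5049, 0.2603, 0.1623]
eef_rot: [180.0, 0.0, -179.9]
contact_force: [-2.2, -1.4, -4.5]
gripper_width: 0.0113
gripper_force: 55.0
```

```bash
python3 -m crank '[[[0,0,0],[0,0,0.05],1],[[0,0,0],[0,0,0],1],[[0,0,0],[0,0,0],1]]'
python3 -m crank '[[[0,0,0],[0,0,0.05],1],[[0,0,0],[0,0,0],1],[[0,0,0],[0,0,0],1]]'
python3 -m crank '[[[0,0,0],[0,0,0.05],1],[[0,0,0],[0,0,0],1],[[0,0,0],[0,0,0],1]]'
```

```text
time_s: 17.65
tcp_pos: [0.505, 0.2604, 0.1619]
eef_rot: [180.0, 0.0, -179.9]
contact_force: [-2.6, -1.6, -3.5]
gripper_width: 0.0117
gripper_force: 55.0
time_s: 17.95
tcp_pos: [0.505, 0.2605, 0.1615]
eef_rot: [180.0, 0.0, -179.9]
contact_force: [-2.4, 0.1, -1.6]
gripper_width: 0.0115
gripper_force: 55.0
time_s: 18.25
tcp_pos: [0.505, 0.2606, 0.1608]
eef_rot: [180.0, 0.0, -179.9]
contact_force: [-1.5, 1.0, -2.3]
gripper_width: 0.0109
gripper_force: 55.0
```

```bash
python3 -m crank '[[[0,0,0],[0,0,0.05],1],[[0,0,0],[0,0,0],1],[[0,0,0],[0,0,0],1]]'
python3 -m crank '[[[0,0,0],[0,0,0.05],1],[[0,0,0],[0,0,0],1],[[0,0,0],[0,0,0],1]]'
python3 -m crank '[[[0,0,0],[0,0,0.05],1],[[0,0,0],[0,0,0],1],[[0,0,0],[0,0,0],1]]'
```

```text
time_s: 18.55
tcp_pos: [0.505, 0.2605, 0.1603]
eef_rot: [180.0, 0.0, -179.9]
contact_force: [-0.5, 0.5, -0.2]
gripper_width: 0.0114
gripper_force: 55.0
time_s: 18.85
tcp_pos: [0.505, 0.2605, 0.1602]
eef_rot: [180.0, 0.0, -179.9]
contact_force: [-3.0, 1.1, 4.2]
gripper_width: 0.0115
gripper_force: 55.0
time_s: 19.15
tcp_pos: [0.505, 0.2605, 0.16]
eef_rot: [180.0, 0.0, -179.9]
contact_force: [-4.1, 0.6, 7.0]
gripper_width: 0.0116
gripper_force: 55.0
```

The tray stopped at TCP z = 0.160, about 17 mm down with 10 N on the necks, after the catch's pull-in. It is home, so I relax the command slightly and release.

```bash
python3 -m crank '[[[0,0,0],[0,0,-0.05],1],[[0,0,0],[0,0,0],1],[[0,0,0],[0,0,0],-1],[[0,0,0],[0,0,0],-1],[[0,0,0],[0,0,0],-1],[[0,0,0],[0,0,0],-1],[[0,0,0],[0,0,0],-1],[[0,0,0],[0,0,0],-1]]'
python3 -m crank '[[[0,0,0],[0,0,0],-1],[[0,0,0],[0,0,0],-1],[[0,0,0],[0,0,0],-1],[[0,0,0],[0,0,0],-1],[[0,0,0],[0,0,0],-1],[[0,0,0],[0,0,0],-1],[[0,0,0],[0,0,0],-1],[[0,0,0],[0,0,0],-1]]'
```

```text
time_s: 19.95
tcp_pos: [0.5048, 0.2602, 0.1595]
eef_rot: [-180.0, -0.0, -179.9]
contact_force: [0.4, 0.2, 0.3]
gripper_width: 0.0537
gripper_force: 0.0
time_s: 20.75
tcp_pos: [0.5047, 0.2603, 0.1597]
eef_rot: [180.0, 0.0, -179.9]
contact_force: [-0.1, -0.1, 0.1]
gripper_width: 0.0877
gripper_force: 0.0
```

```bash
python3 -m crank '[[[0,0,0],[0,0,-1],-1],[[0,0,0],[0,0,-2],-1],[[0,0,0],[0,0,-3],-1],[[0,0,0],[0,0,-4],-1],[[0,0,0],[0,0,-4],-1],[[0,0,0],[2,0,-2],-1],[[0,0,0],[3,0,0],-1],[[0,0,0],[0,0,0],-1]]'
python3 -m crank '[[[0,0,0],[0,-4,0],-1],[[0,0,0],[0,-4,0],-1],[[0,0,0],[0,-4,0],-1],[[0,0,0],[0,-4,0],-1],[[0,0,0],[0,-4,0],-1],[[0,0,0],[0,-4,0],-1],[[0,0,0],[0,0,0],-1],[[0,0,0],[0,0,0],-1]]'
python3 - <<'E'
from plant import r
from h import *
for n in("scene","top"):
    c=r.capture(n); np.savez(n+"2.npz",**c)
W=cloud(load("top2"));A=W.reshape(-1,3);A=A[np.isfinite(A[:,0])&(A[:,0]>.42)&(A[:,0]<.6)&(abs(A[:,1]-.26)<.1)]
f=lambda q:(len(q),q.min(0),q.max(0),cv2.minAreaRect(q[:,:2].astype(np.float32)))
q=A[(A[:,2]>.186)&(A[:,2]<.2)&(A[:,0]>.55)&(A[:,0]<.572)];print("back",f(q))
q=A[(A[:,2]>.165)&(A[:,2]<.182)&(abs(A[:,1]-.26)<.03)&(A[:,0]<.55)];print("partition z",np.median(q[:,2]))
a=load("top2")["color"][120:260,180:360,::-1];b=load("scene2")["color"][160:300,180:360,::-1]
cv2.imwrite("pics/both2.png",cv2.resize(np.vstack([b,a]),None,fx=2.1,fy=2.1,interpolation=cv2.INTER_CUBIC))
E
```

```text
time_s: 21.55
tcp_pos: [0.4529, 0.2601, 0.322]
eef_rot: [179.8, 0.1, -179.9]
contact_force: [-0.5, -0.0, 0.2]
gripper_width: 0.0872
gripper_force: 0.0
time_s: 22.35
tcp_pos: [0.4552, 0.0193, 0.3202]
eef_rot: [180.0, 0.0, 179.9]
contact_force: [-0.1, 0.2, -0.6]
gripper_width: 0.0877
gripper_force: 0.0
back (215, array([0.55884553, 0.16184715, 0.18622947]), array([0.57167967, 0.35961328, 0.19999687]), ((0.56529700756073, 0.2607070207595825), (0.012276251800358295, 0.19776751101016998), 0.2961323857307434))
partition z 0.17734166406581142
```

View pics/both2.png

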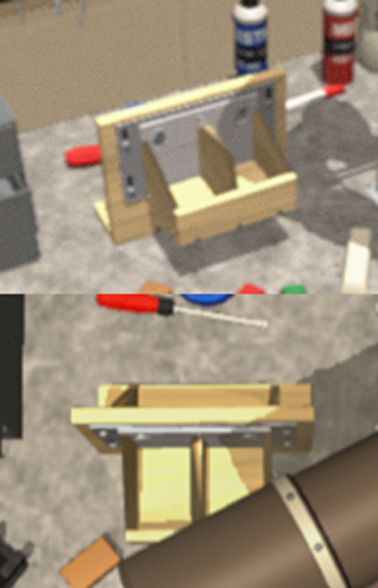

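The tray hangs upright and flush against the plate, with the screws showing in the slots. Its partition top is at z = 0.177, so the keyholes are at 0.164 (limit 0.172). The bystanders weren't touched.

```bash
python3 -c "
from plant import r
print(r.close_job())"
```

```text
the job is handed in; nothing more can be done
None
```

The tray is hanging by itself on the stand, fully home, and the job is handed in at about 22 s; I felt the catch pull in, wrist forces against the stand peaked at about 10 N, and the hand-in call returned no verdict.

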